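# Set the light pad's slide dimmer to its preset clip

### The arm

A 6-joint arm with a two-finger parallel gripper is mounted at the origin on a cart in front of the work surface, level with it; the furniture and walls round the work are solid. World frame = base frame: x ahead of the robot, y to its left, z up, the work surface at z = 0. Lengths are in mm, angles in rad, forces in N, time in s.
With the tool pointing down it reaches from about 275 to 750 mm from the base axis. Payload 10.2 kg.
Tool frame: the origin (TCP) lies at the very end of the fingers, on their centre line; the grasp point (between the pads) lies 19 mm behind it; z points along the fingers, y is the line along which they close (so a half turn about z gives the same grasp; the last joint's range is limited). The gripper opens to 85 mm and grips with 20 to 120 N. Pads are 22 mm wide; open, the fingers measure 114 mm over their backs; the gripper's body (76 mm by 85 mm) begins 54 mm behind the grasp point. The pads swing forward as they close: fully open they stand 13 mm farther back than shut.
Start: joints at [0.906, 0.313, 1.498, -0, 1.331, -0.223], TCP at [224.486, 474.592, 231.294] pointing down, gripper open.
Joint ranges: [-2.94, 2.94], [-0.97, 2.17], [0.19, 2.56], [-1.23, 4.37], [0.02, 3.11], [-2.88, 2.88]. Speed limits (rad/s): [2.39, 2.39, 3.01, 3.14, 3.14, 3.14].

### API

Orientations are given as a unit quaternion [w, x, y, z].
In Python, from rig import ctrl, optics gives the robot as it stands. The module is installed in compiled form; this text tells all that it offers.
- The arm moves only by the shell command python3 -m handwheel 'ROWS' [FORCE]. ROWS is JSON, a list that holds one entry, the list of rows, each a list of 5 numbers: the gripper command: -1 is fully open, 1 is shut, values between are in proportion, then the shift along the world's x, y, z in units of 50 mm (1.0 is 50 mm), then the turn about the world's z in units of 8 degrees (1.0 is 8 degrees). In form: [[[gripper, tx, ty, tz, twist], ...]]. A call has 1 to 10 rows; each row shifts and turns the commanded pose from where the row before left it; what a row does not reach is not made up. A row lasts 1/10 s, in which the tool goes at most 50 mm and 8.59 degrees, less where a joint would pass 70% of its speed; a pose out of reach is approached as far as the arm can. A call is refused whole if a number of a shift passes 1 or a number of a turn 1, either way. A call with a gripper value outside its range is refused whole. The fingers move at their own pace and stop on an object; FORCE is the grip in N (left out, the last holds). Time passes only in rows, so rows that do not move let the fingers close. It gives the time, the measured TCP pose, the force, the opening and the grip force at its end, in the units of the state.
- ctrl.sense(): the state, without advancing time (a new reading comes with each control period).
- optics.capture(name): name is "side" or "top"; returns a dict with "img" (480x640x3 uint8, blue, green, red), "K" (3x3 intrinsics, pixels), "R" (3x3) and "t" (3): a world point X has camera coordinates R X + t. Camera axes: x right, y down, z forward; pixel columns grow to the right and rows downward; lengths in mm; the calibration is good to about 2 mm. A picture is of the moment at which its call begins. There is no depth.
- ctrl.finish_job(): hands the job in; it is judged then, once.
The state is a dict: "time_s": time; "joints": joint angles; "dq": joint speeds; "tau": joint torques, N m; "eef_pos": TCP position; "ee_rot": TCP orientation; "force": force on the tool from outside, world axes, zero at the start; "wrist_torque": the same for the moment, N m; "grip_width": opening from 0.0 (shut) to 1.0 (fully open); "grip_force": force on a finger pad.
Only numpy, scipy, OpenCV 4.12 (cv2) and the standard library are available. Lean on these libraries where they do the work, as an engineer would, in place of code of your own. Each camera call takes 0.05 s, during which the arm holds its last target. There are 200 camera calls.

### The job

Set the light pad's brightness for the dishes: on the slide dimmer with the orange grip, slide the grip along its track until it stands level with the green preset clip on that dimmer's edge, then let go. Leave the dimmer with the blue grip as it is set.

Things in the scene. Friction and masses are not known exactly. Their poses are not given: they have to be found in the camera images.
- orange_grip (a point): centre (half-way up) of the orange slider grip: an upright block with a white line on top, 20 mm along the track, 28 mm across it and 36 mm high, its top 18 mm above this point and 66 mm above the bench. Its x axis points along the track, away from the robot (turned by up to 0.35 rad); its z axis points up. The grip slides on a grey box with a black top, 170 mm long, 64 mm wide and 28 mm high, fixed to the bench, and stays where it is left; moving it takes about 2 to 3 N
- orange_slider (a joint): position of the orange grip along its track in m: 0 at the end near the robot, 0.12 at the far end, growing along the grip's x axis
- preset_mark (a point): top of the small bright green preset clip, 10 mm long along the track, fixed on the left long edge of the orange grip's box, 27 mm to the left of the track's centre line; it stands 4.5 mm above the box. Its x axis is parallel to the track: the grip is level with the clip when it has the same position along that axis. It lies somewhere in the far half of the track, short of the far end
- blue_grip (a point): centre of the blue slider grip of a second, otherwise equal dimmer without a clip, whose setting must stay; the two dimmers stand side by side, either one on the left

How it is judged:
By the outcome, as a careful person would: the job done as asked, in the order asked, and still so for the second after the job is handed in, with the robot touching nothing.
It also fails if it takes over 29 s, if anything falls off the work surface, if the arm or the gripper's body presses on something with over 40 N, if the wrist force passes 120 N, or if a joint passes its speed limit or range.

## Working session

There is one attempt and no reset: what is moved stays moved. The work goes in short steps, Python scripts to look and compute and a shell command to move; the robot and the scene stay as the last step left them, time stands still between calls to the robot, and variables do not carry over. Pictures are saved under pics/ and viewed, at most 10 in all, crops included, and the job is handed in when it is done.

```bash
mkdir -p pics
python3 - <<'E'
from rig import ctrl, optics
import cv2,pickle
for n in("top","side"):
    c=optics.capture(n); cv2.imwrite(f"pics/{n}0.png",c["img"]); pickle.dump(c,open(n+".pkl","wb"))
    print(n,c["K"].tolist(),c["R"].round(3).tolist(),c["t"].round(1).tolist())
s=ctrl.sense();print(s["time_s"],s["ee_rot"],s["eef_pos"],s["force"])
E
```

```text
top [[614.7559791935871, 0.0, 319.7725588509571], [0.0, 614.7559791935871, 236.26216782534428], [0.0, 0.0, 1.0]] [[0.014, -0.999, -0.029], [-0.99, -0.01, -0.141], [0.141, 0.03, -0.99]] [27.6, 508.3, 862.6]
side [[530.6497675427458, 0.0, 320.7200157072883], [0.0, 530.6497675427458, 243.04938682923066], [0.0, 0.0, 1.0]] [[0.891, -0.454, 0.012], [-0.273, -0.557, -0.784], [0.363, 0.695, -0.62]] [-437.9, 207.9, 699.8]
0.1 [-2.30734571e-04  2.19101119e-01  9.75702000e-01 -5.03800094e-04] [224.34648156 474.41309576 230.81058085] [ 0.18662308 -0.24120172 -0.19837751]
```

View pics/top0.png

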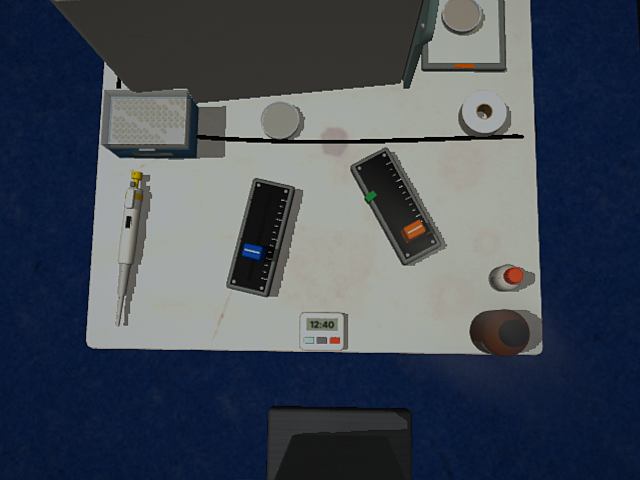

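View pics/side0.png

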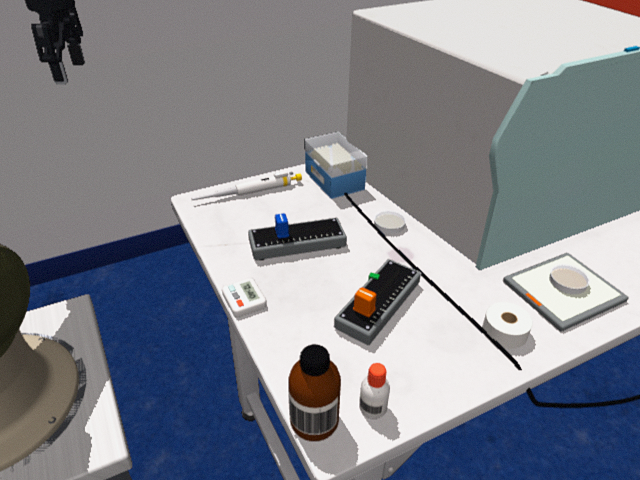

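The top view shows the orange grip at about (414,231), the green clip at (371,197) and the blue grip at (253,252). The orange box runs from about (370,150) to (420,260), with its far end tilted to the left. The arm is out of view.

```bash
cat > h.py <<'E'
import cv2,numpy as np
def ray(c,uv,z):
    d=c["R"].T@np.linalg.inv(c["K"])@[uv[0],uv[1],1]; o=-c["R"].T@c["t"]
    return o+d*(z-o[2])/d[2]
def mask(c,lo,hi,roi):
    m=cv2.inRange(cv2.cvtColor(c["img"],cv2.COLOR_BGR2HSV),lo,hi); r=np.zeros_like(m)
    x0,y0,x1,y1=roi; r[y0:y1,x0:x1]=m[y0:y1,x0:x1]; return r
def cen(m): 
    M=cv2.moments(m,True); return M["m10"]/M["m00"],M["m01"]/M["m00"],M["m00"]
E
python3 - <<'E'
from h import *; import pickle
c=pickle.load(open("top.pkl","rb"))
G=((50,120,60),(75,255,255));O=((5,150,80),(20,255,255));R=(340,140,450,270)
g=cen(mask(c,*G,R));o=cen(mask(c,*O,R));print(g,o)
print("clip",ray(c,g,32.5),"grip",ray(c,o,66))
im=c["img"][140:275,335:455]; cv2.imwrite("pics/crop.png",cv2.resize(im,None,fx=4.4,fy=4.4,interpolation=cv2.INTER_CUBIC))
s=pickle.load(open("side.pkl","rb"));R=(330,255,430,345)
g=cen(mask(s,*G,R));print("side clip",g,ray(s,g,31))
E
```

```text
(370.44594594594594, 195.78378378378378, 74.0) (413.0869565217391, 229.89328063241106, 253.0)
clip [569.74932034 -40.37404254  32.5       ] grip [514.11769813 -98.73457295  66.        ]
side clip (373.94444444444446, 275.7037037037037, 54.0) [565.8640778  -42.60314248  31.        ]
```

View pics/crop.png

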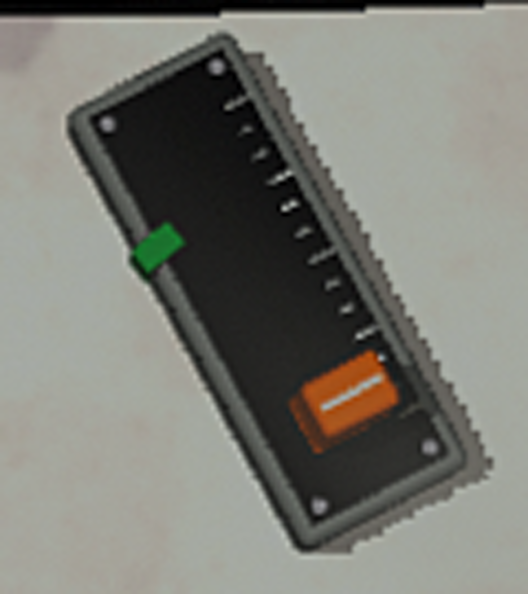

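The crop shows the white line's centre at (351,393), the box screws at (217,66), (108,124), (320,507) and (431,447), and the clip at (158,247). I'll use the screws to get the track axis.

```bash
cat > track.py <<'E'
from h import *; import pickle
c=pickle.load(open("top.pkl","rb"))
p=lambda u,v,z: ray(c,(335+u/4.4-.4,140+v/4.4-.4),z)[:2]
fr,fl,nl,nr=[p(*q,28) for q in((217,66),(108,124),(320,507),(431,447))]
ax=(fr+fl-nl-nr); ax/=np.linalg.norm(ax); mid=(fr+fl+nl+nr)/4; n=np.array([-ax[1],ax[0]])
clip=p(158,247,32.5)
E
python3 - <<'E'
from track import *
print("ax",ax,np.degrees(np.arctan2(ax[1],ax[0])),"mid",mid)
g=p(351,393,66)
for k,v in(("grip",g),("clip",clip)): print(k,v,"along",(v-mid)@ax,"off",(v-mid)@n)
t=mid+ax*((clip-mid)@ax);print("target on centreline",t)
E
```

```text
ax [0.8779989  0.47866265] 28.598093716993233 mid [558.41455532 -77.66532949]
grip [ 515.52612666 -100.55075374] along -48.610390978255566 off 0.43571140793058805
clip [569.82159877 -40.46711111] along 27.820769273016534 off 27.19986927153785
target on centreline [582.84116018 -64.34856645]
```

The axis angle is 28.6°, with the grip at -48.6 mm and the clip at +27.8 mm along the track. The offsets match the given geometry, so I'll move above the grip with the fingers closing along the track.

```bash
python3 -m handwheel '[[[-1,0.29,-0.575,0,-0.45],[-1,0.29,-0.575,0,-0.45],[-1,0.29,-0.575,0,-0.45],[-1,0.29,-0.575,0,-0.45],[-1,0.29,-0.575,0,-0.45],[-1,0.29,-0.575,0,-0.45],[-1,0.29,-0.575,0,-0.45],[-1,0.29,-0.575,0,-0.45],[-1,0.29,-0.575,0,-0.45],[-1,0.29,-0.575,0,-0.45]]]' 30
python3 -m handwheel '[[[-1,0.29,-0.575,-0.2,0],[-1,0.29,-0.575,-0.2,0],[-1,0.29,-0.575,-0.2,0],[-1,0.29,-0.575,-0.2,0],[-1,0.29,-0.575,-0.2,0],[-1,0.29,-0.575,-0.2,0],[-1,0.29,-0.575,-0.2,0],[-1,0.29,-0.575,-0.2,0],[-1,0.29,-0.575,-0.2,0],[-1,0,0,0,0]]]'
```

```text
time_s: 1.1
eef_pos: [369.7, 185.8, 231.2]
ee_rot: [-0.0, 0.511, 0.86, -0.0]
force: [1.2, 0.3, 0.2]
grip_width: 0.996
grip_force: 0.0
time_s: 2.1
eef_pos: [500.4, -74.3, 139.7]
ee_rot: [-0.001, 0.511, 0.859, -0.0]
force: [-1.0, -0.1, 0.6]
grip_width: 1.0
grip_force: 0.0
```

```bash
python3 -m handwheel '[[[-1,0.15,-0.26,0,0],[-1,0.15,-0.26,0,0],[-1,0,0,-0.4,0],[-1,0,0,-0.4,0],[-1,0,0,-0.4,0],[-1,0,0,-0.4,0],[-1,0,0,-0.3,0],[-1,0,0,-0.13,0],[-1,0,0,0,0]]]'
python3 -c "
from rig import optics;import cv2
a=optics.capture('side')['img'][200:380,280:480];b=optics.capture('top')['img'][140:320,320:520]
cv2.imwrite('pics/n1.png',cv2.resize(cv2.hconcat([a,b]),None,fx=2,fy=2))"
```

```text
time_s: 3.0
eef_pos: [515.0, -97.7, 39.5]
ee_rot: [-0.0, 0.51, 0.86, -0.0]
force: [0.6, -0.1, 0.0]
grip_width: 0.996
grip_force: 0.0
```

View pics/n1.png

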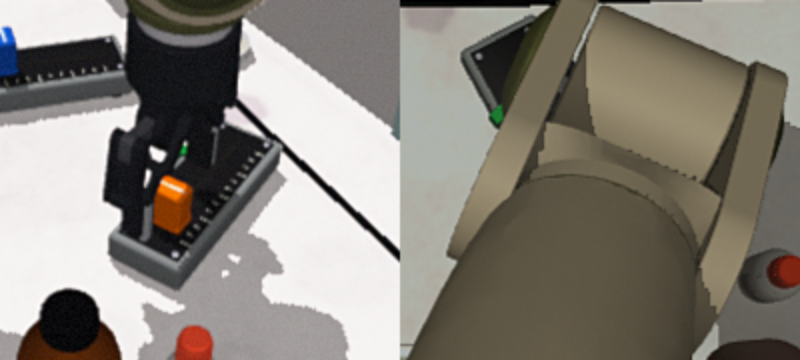

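The left half shows the orange grip at crop (173,205), between the open fingers, which straddle it along the track with nothing else touched. The top view is blocked by the arm. I'll correct about 3 mm sideways and close gently.

```bash
python3 -m handwheel '[[[-1,0.01,-0.05,0,0],[0.2,0,0,0,0],[0.6,0,0,0,0],[1,0,0,0,0],[1,0,0,0,0],[1,0,0,0,0],[1,0,0,0,0],[1,0,0,0,0],[1,0,0,0,0],[1,0,0,0,0]]]' 25
```

```text
time_s: 4.1
eef_pos: [515.5, -100.2, 39.9]
ee_rot: [-0.0, 0.51, 0.86, -0.0]
force: [-1.4, 0.5, 4.5]
grip_width: 0.231
grip_force: 30.0
```

```bash
python3 -m handwheel '[[[1,0.168,0.091,0,0],[1,0.168,0.091,0,0],[1,0.168,0.091,0,0],[1,0.168,0.091,0,0],[1,0.168,0.091,0,0],[1,0.168,0.091,0,0],[1,0.168,0.091,0,0],[1,0.168,0.091,0,0],[1,0,0,0,0],[1,0,0,0,0]]]'
```

```text
time_s: 5.1
eef_pos: [583.3, -63.2, 39.9]
ee_rot: [0.0, 0.51, 0.86, 0.0]
force: [0.9, 3.2, 4.8]
grip_width: 0.228
grip_force: 30.3
```

The arm reads about 1 mm past the target. I'll release, rise, move out of the top camera's view and check.

```bash
python3 -m handwheel '[[[0,0,0,0,0],[-1,0,0,0,0],[-1,0,0,0,0],[-1,0,0,0,0],[-1,0,0,0,0],[-1,0,0,0.4,0],[-1,0,0,0.6,0],[-1,0,0,0.7,0],[-1,0,0,0.7,0],[-1,0,0,0.6,0]]]'
python3 -m handwheel '[[[-1,-0.3,0.6,0,0],[-1,-0.3,0.6,0,0],[-1,-0.3,0.6,0,0],[-1,-0.3,0.6,0,0],[-1,-0.3,0.6,0,0],[-1,-0.3,0.6,0,0],[-1,-0.3,0.6,0,0],[-1,-0.3,0.6,0,0],[-1,-0.3,0.6,0,0],[-1,0,0,0,0]]]'
python3 - <<'E'
from rig import optics;import cv2,pickle
c=optics.capture('top');pickle.dump(c,open("top2.pkl","wb"))
cv2.imwrite("pics/t2.png",cv2.resize(c["img"][140:275,335:455],None,fx=4.4,fy=4.4,interpolation=cv2.INTER_CUBIC))
E
```

```text
time_s: 6.1
eef_pos: [582.7, -63.8, 191.8]
ee_rot: [0.001, 0.51, 0.86, 0.0]
force: [-0.7, -0.1, -0.0]
grip_width: 0.999
grip_force: 0.0
time_s: 7.1
eef_pos: [446.0, 208.8, 189.9]
ee_rot: [-0.0, 0.508, 0.861, 0.0]
force: [-0.4, -0.3, 0.4]
grip_width: 1.002
grip_force: 0.0
```

View pics/t2.png

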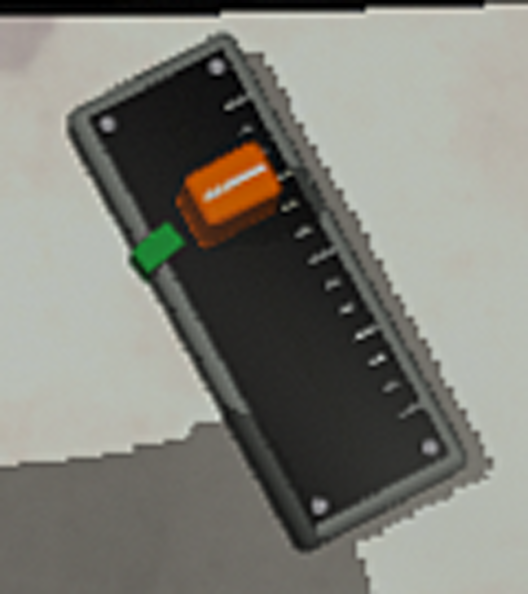

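The grip stands close to level with the clip. Its white line runs from about (205,196) to (266,169), and the clip is at (158,247). I'll work out the difference along the track and check it with the side camera.

Run:
```python
from track import *; from rig import optics
for q in((235.5,183),(233,185)):
    g=p(*q,66);print("grip",g,"diff mm",(g-clip)@ax,"off",(g-mid)@n)
W=(0,0,170),(179,90,255)
d=pickle.load(open("top2.pkl","rb"));w=cen(mask(d,*W,(380,175,398,188)));print("line",w,(ray(d,w,66)[:2]-clip)@ax)
s=optics.capture("side");im=s["img"][240:350,325:435]
cv2.imwrite("pics/s2.png",cv2.resize(im,None,fx=5,fy=5,interpolation=cv2.INTER_CUBIC))
# predicted side pixel for grip top centre if level, and at +-3mm
for e in(-3,0,3):
    X=np.r_[mid+ax*((clip-mid)@ax+e),66]; y=s["K"]@(s["R"]@X+s["t"]); print(e,((y[:2]/y[2])-[324.6,239.6])*5)
X=np.r_[clip,32.5];y=s["K"]@(s["R"]@X+s["t"]); print("clip",((y[:2]/y[2])-[324.6,239.6])*5)
b=pickle.load(open("top.pkl","rb"))
for k in(b,d): print("blue",cen(mask(k,(100,150,60),(125,255,255),(230,200,290,290))))
```

```text
grip [584.12723615 -63.75858217] diff mm 1.4115767323397705 off -0.09759098198230626
grip [583.45743144 -62.9486215 ] diff mm 1.2111868501684209 off 0.9341640874715652
line (388.05263157894734, 180.78947368421052, 19.0) 1.9731819693280588
-3 [333.7174422  127.54858343]
0 [338.32399337 122.40389504]
3 [342.90878603 117.28350698]
clip [254.05816515 169.48257849]
blue (251.65333333333334, 251.1511111111111, 225.0)
blue (251.90232558139536, 251.3860465116279, 215.0)
```

View pics/s2.png

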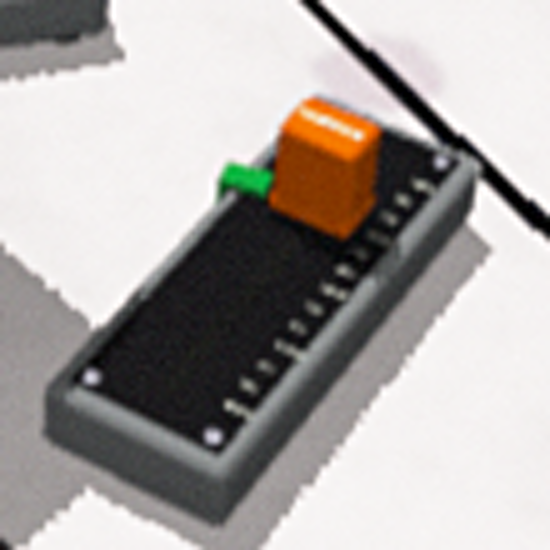

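Both cameras put the grip 1.2 to 1.9 mm past level, and the blue grip hasn't moved. There is plenty of time, so I'll regrasp and bring it back about 1.5 mm.

```bash
python3 -m handwheel '[[[-1,0.302,-0.606,0,0],[-1,0.302,-0.606,0,0],[-1,0.302,-0.606,0,0],[-1,0.302,-0.606,0,0],[-1,0.302,-0.606,0,0],[-1,0.302,-0.606,0,0],[-1,0.302,-0.606,0,0],[-1,0.302,-0.606,0,0],[-1,0.302,-0.606,0,0],[-1,0,0,0,0]]]'
python3 -m handwheel '[[[-1,0,0,-0.4,0],[-1,0,0,-0.4,0],[-1,0,0,-0.4,0],[-1,0,0,-0.4,0],[-1,0,0,-0.4,0],[-1,0,0,-0.4,0],[-1,0,0,-0.4,0],[-1,0,0,-0.2,0],[-1,0,0,0,0],[-1,0,0,0,0]]]'
```

```text
time_s: 8.2
eef_pos: [584.5, -71.3, 189.1]
ee_rot: [0.0, 0.512, 0.859, -0.0]
force: [0.2, -0.0, 0.2]
grip_width: 0.997
grip_force: 0.0
time_s: 9.2
eef_pos: [583.9, -66.8, 40.6]
ee_rot: [0.0, 0.51, 0.86, 0.0]
force: [0.3, -0.1, 0.4]
grip_width: 1.0
grip_force: 0.0
```

```bash
python3 -m handwheel '[[[-1,-0.04,0.06,0,0],[0.2,0,0,0,0],[0.6,0,0,0,0],[1,0,0,0,0],[1,0,0,0,0],[1,0,0,0,0],[1,0,0,0,0],[1,0,0,0,0],[1,0,0,0,0],[1,0,0,0,0]]]' 25
```

```text
time_s: 10.2
eef_pos: [581.7, -63.5, 40.0]
ee_rot: [0.0, 0.51, 0.86, 0.0]
force: [0.3, 0.0, 3.3]
grip_width: 0.226
grip_force: 30.1
```

```bash
python3 -m handwheel '[[[0,0,0,0,0],[-1,0,0,0,0],[-1,0,0,0,0],[-1,0,0,0,0],[-1,0,0,0,0],[-1,0,0,0.4,0],[-1,0,0,0.6,0],[-1,0,0,0.7,0],[-1,0,0,0.7,0],[-1,0,0,0.6,0]]]'
python3 -m handwheel '[[[-1,-0.3,0.6,0,0],[-1,-0.3,0.6,0,0],[-1,-0.3,0.6,0,0],[-1,-0.3,0.6,0,0],[-1,-0.3,0.6,0,0],[-1,-0.3,0.6,0,0],[-1,-0.3,0.6,0,0],[-1,-0.3,0.6,0,0],[-1,-0.3,0.6,0,0],[-1,0,0,0,0]]]'
python3 - <<'E'
from track import *; from rig import optics
c=optics.capture('top');s=optics.capture("side")
d=pickle.load(open("top2.pkl","rb"))
W=(0,0,170),(179,90,255);O=(5,150,80),(20,255,255);R=(340,140,450,270)
for k in(d,c):
    w=cen(mask(k,*W,(378,175,400,190)));o=cen(mask(k,*O,R));print("line",w,(ray(k,w,66)[:2]-clip)@ax,"orange",o,(ray(k,o,66)[:2]-clip)@ax)
print("blue",cen(mask(c,(100,150,60),(125,255,255),(230,200,290,290))))
z=lambda i:cv2.resize(i,None,fx=4,fy=4,interpolation=cv2.INTER_CUBIC)
cv2.imwrite("pics/t3.png",z(cv2.hconcat([c["img"][145:245,345:435],s["img"][240:340,335:435]])))
E
```

```text
time_s: 11.2
eef_pos: [581.7, -63.5, 191.7]
ee_rot: [0.001, 0.51, 0.86, 0.0]
force: [-0.2, 0.1, -0.4]
grip_width: 1.002
grip_force: 0.0
time_s: 12.2
eef_pos: [444.9, 209.1, 189.9]
ee_rot: [-0.0, 0.508, 0.861, 0.0]
force: [-0.2, -1.0, -0.8]
grip_width: 0.999
grip_force: 0.0
line (388.05263157894734, 180.78947368421052, 19.0) 1.9731819693280588 orange (386.38461538461536, 182.57692307692307, 260.0) 0.8044021558469089
line (387.6190476190476, 182.28571428571428, 21.0) 0.3475902596218677 orange (386.7245283018868, 183.5811320754717, 265.0) -0.7101010781280168
blue (251.9860465116279, 251.55348837209303, 215.0)
```

View pics/t3.png

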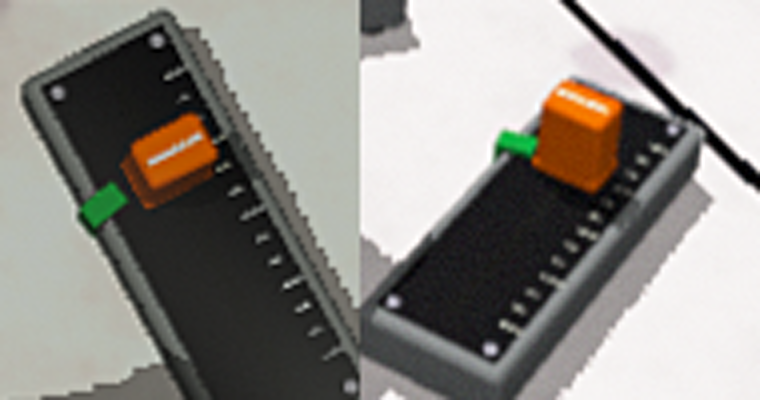

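In the top half the white line runs from (148,162) to (207,134), and it is level with the clip at (103,205) to within about 0.5 mm. The blue grip is unchanged and the arm is clear, so I'm handing in.

```bash
python3 -c "
from rig import ctrl;print(ctrl.finish_job())"
```

```text
the job is handed in; nothing more can be done
None
```

The orange grip is level with the green clip to within about 0.5 mm by the top camera and released, the blue dimmer is still as set, and the job is handed in at about 12 s.

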